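# Un-nest two totes, load one and stack the other on it

## Robot

A 6-joint arm with a two-finger parallel gripper is mounted at the origin on a cart in front of the work surface, level with it; the furniture and walls round the work are solid. World frame = base frame: x ahead of the robot, y to its left, z up, the work surface at z = 0. Lengths are in m, angles in rad, forces in N, time in s.
With the tool pointing down it reaches from about 0.3 to 0.875 m from the base axis. Payload 6.4 kg.
Tool frame: the origin (TCP) lies at the very end of the fingers, on their centre line; the grasp point (between the pads) lies 19 mm behind it; z points along the fingers, x is the direction in which the jaws open and shut, and the axes are right-handed (so a half turn about z gives the same grasp; the last joint's range is limited). The gripper opens to 85 mm and grips with 20 to 120 N. Pads are 22 mm wide; open, the fingers measure 114 mm over their backs; the gripper's body (76 mm by 85 mm) begins 54 mm behind the grasp point. The pads swing forward as they close: fully open they stand 13 mm farther back than shut.
Start: joints at [-1.348, 0.181, 1.607, -0, 1.354, -0.206], TCP at [0.239, -0.523, 0.231] pointing down, gripper open.
Joint ranges: [-2.99, 2.99], [-0.89, 2.07], [0.3, 2.58], [-1.14, 4.28], [0, 2.63], [-3.12, 3.12]. Speed limits (rad/s): [2.57, 2.57, 3.01, 3.14, 3.14, 3.14].

## Interface

Orientations are given as a rotation vector (axis times angle).
In Python, from station import env gives the robot as it stands.
- The arm moves only by the tool drive_tool, never from a script. Its argument "commands" is a list of rows, each a list of 5 numbers: the finger opening in m, from 0 to 0.0854, then the shift along the world's x, y, z in m, then the turn about the world's z in rad. In form: [[fingers, x, y, z, spin], ...]. A call has 1 to 20 rows; each row is the pose to reach, as a shift and turn from the pose commanded when the call began; what a row does not reach only later rows make up. A row lasts 1/12 s, in which the tool goes at most 41.7 mm and 7.16 degrees, less where a joint would pass 70% of its speed; a pose out of reach is approached as far as the arm can. A call with a gripper value outside its range is refused whole. The fingers move at their own pace and stop on an object; "squeeze" is the grip in N (left out, the last holds). Time passes only in rows, so rows that repeat a pose let the fingers close. It gives the time, the measured TCP pose, the force and the opening at its end, in the units of the state.
- env.get_obs(): the state, without advancing time (a new reading comes with each control period).
- env.snapshot(name): name is "scene" or "top"; returns the picture (420x560x3 uint8, red, green, blue); there is no depth.
- env.camera_params(name): a dict with "fx", "fy", "cx", "cy" (pixels), "k1" (the pictures are not rectified: a ray, as slopes to the right and down, at radius r is drawn at 1 + k1 r^2 times it, then the intrinsics apply), "eye" and "rotation" of the camera in the world. Camera axes: x right, y down, z forward; pixel columns grow to the right and rows downward; lengths in m; the calibration is good to about 2 mm. A picture is of the moment at which its call begins. camera_params takes no time and is no camera call.
- env.close_job(): hands the job in, once; it reports no verdict.
The state is a dict: "clock": time; "joints": joint angles; "joint_vel": joint speeds; "effort": joint torques, N m; "tool_pos": TCP position; "tcp_rot": TCP orientation; "ft_force": force on the tool from outside, world axes, zero at the start; "moment": the same for the moment, N m; "grip_width": finger opening in m.
Only numpy, scipy, OpenCV 4.12 (cv2) and the standard library are available. Lean on these libraries where they do the work, as an engineer would, in place of code of your own. Each camera call takes 0.05 s, during which the arm holds its last target.

## Task

Two identical empty totes stand nested one inside the other: lift the upper one out, set it aside, and stand the squat round ink tin upright on the floor of the lower tote. Then put the other tote back on top turned half round, end for end, so that it stacks level on the lower tote's three rests, clear of the tin, instead of nesting. Leave the other things on the bench where they are.

Things in the scene. Friction and masses are not known exactly. Their poses are not given: they have to be found in the camera images.
- upper_mid (a point): Upper of two identical grey plastic stack-nest totes, at the start nested in the other the same way round. Point at its centre, 46 mm above its underside. Long side along its x: 192 x 130 mm over the rim, 92 mm high, 0.24 kg give or take a quarter. Walls 2 mm, sloping inward below the rim band; floor 2.5 mm thick, 158 x 96 mm inside.
- upper_rim (a point): Middle of the upper tote's +y long side, half-way through and half-way up its rim band (30 mm above upper_mid; the -y side is alike). The band is upright, 8 mm thick and 32 mm high round the whole top, plain on the long sides: grip here, one finger inside, one outside, within the top 30 mm, with 40 N or more, as the tote hangs from one side.
- upper_column (a point): On the upper tote's +x end: middle of the flat top of its single hollow column, 46 mm wide at the foot, 20 mm deep, 60 mm above the underside. The -x end has instead two such columns filling its corners, 46 mm apart. Column tops are rests; seen from below the columns are open channels.
- lower_mid (a point): The other, lower tote: same shape, size, axes and point (46 mm above its underside). Loose, stands on the counter; a nudge does no harm. A tote set in it the same way round sinks until its band sits on the rim (mid points 32 mm apart in height: nested, 1 mm of play). Half round, its floor lands on the three rests (60 mm apart: stacked, 4 mm of play, sloped shoulders guide it).
- lower_column (a point): On the lower tote's +x end: middle of the flat top of its single column (a rest), as on the other tote; its other two rests are the column tops in the corners of the -x end. Between the columns the floor is free over 117 mm along the tote's x and 96 mm along its y.
- tin_mid (a point): Centre (half-way up) of a squat round ink tin with a flat lid, 61 mm in diameter, 46 mm high, 0.25 kg, standing upright on the counter, z axis up. Inside the lower tote there is room for fingers beside it only along the tote's x.
- polish_stick: Plain grey-green polishing stick lying on the counter, 70 x 22 x 22 mm, a bystander; origin at the centre of its underside.
- tube: Squeezed white tube lying on the counter, 104 x 40 x 27 mm, a bystander; origin under its centre.
- solvent_can: Rusty flat solvent can, 47 x 73 x 154 mm, a bystander at the back; origin at the centre of its underside.
- quart_tin: Large lidded tin, 95 mm across and 113 mm high, a bystander at the back; origin at the centre of its underside.
- tall_tin: Taller and slimmer tin, 53 mm across and 61 mm high, a bystander at the back; origin at the centre of its underside.
- scraper: Ink scraper lying flat, 117 x 37 x 14 mm, a bystander at the right; origin under its centre.
- clear_spot (a point): Point on the bare counter to the left of the totes, in front of the low red tray (50 mm high), where a tote can be set aside centred here with its long side along world y (the tray then stands beside its far long side, below its rim).

How it is judged:
By the outcome, as a careful person would: the job done as asked, in the order asked, and still so for the second after the job is handed in, with the robot touching nothing.
It also fails if it takes over 72 s, if anything falls off the work surface, if the arm or the gripper's body presses on something with over 40 N, if the wrist force passes 120 N, or if a joint passes its speed limit or range.

## Working session

There is one attempt and no reset: what is moved stays moved. The work goes in short steps, Python scripts to look and compute and a tool call to move; the robot and the scene stay as the last step left them, time stands still between calls to the robot, and variables do not carry over. Pictures are saved under pics/ and viewed, and the job is handed in when it is done.

Besides the shell and the picture viewer there is one more tool, called after ">>>" in YAML: its name, and indented under it one key for each argument. drive_tool: Moves the arm, as the interface text tells. Its arguments: {"type":"object","properties":{"commands":{"type":"array","items":{"type":"array","items":{"type":"number"}}},"squeeze":{"type":"number"}},"required":["commands"]}

```bash
mkdir -p pics; ls; python3 - <<'E'
from station import env
import cv2
o=env.get_obs()
for k,v in o.items(): print(k,v)
for n in("scene","top"):
    im=env.snapshot(n); cv2.imwrite(f"pics/{n}0.png",im[:,:,::-1]); print(n,env.camera_params(n))
E
```

```text
pics
clock 0.0
joints [-1.34829449e+00  1.81551083e-01  1.60798092e+00  2.37884901e-05
  1.35377626e+00 -2.06235335e-01]
joint_vel [ 0.00146782  0.00150744 -0.0011444   0.00035321 -0.00075952  0.00125637]
effort [ 4.41335415e-04 -4.44876730e+01 -3.51335192e+01 -3.51526651e-04
  9.03596054e-03 -1.33927762e-05]
tool_pos [ 0.23897744 -0.52240272  0.23039158]
tcp_rot [-2.64213198e+00  1.69737351e+00  1.89467905e-03]
ft_force [-0.70242939  0.19289402  0.00906337]
moment [0.00509085 0.00439947 0.00348942]
grip_width 0.08532858146761843
scene {'fx': 538.4500103939109, 'fy': 538.4500103939109, 'cx': 281.9874305177616, 'cy': 211.02335989859841, 'k1': -0.06952263864248706, 'eye': array([-0.42678063, -0.90826933,  0.86767543]), 'rotation': array([-1.94262286,  0.95482922, -0.57078778])}
top {'fx': 520.9505386682652, 'fy': 520.9505386682652, 'cx': 282.0658744687471, 'cy': 214.98857333819194, 'k1': -0.007221329231622805, 'eye': array([ 0.39114547, -0.12579962,  1.94612443]), 'rotation': array([-2.17981457,  2.14839499, -0.15799481])}
```

View pics/scene0.png

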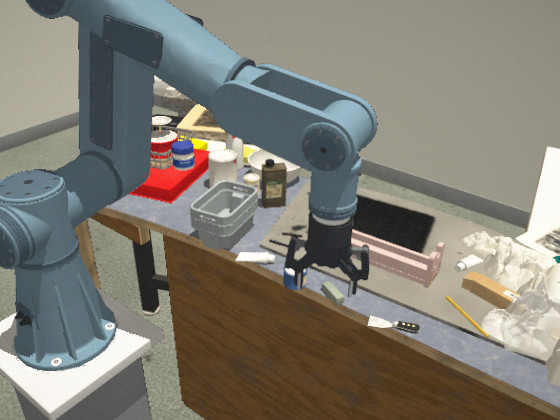

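View pics/top0.png

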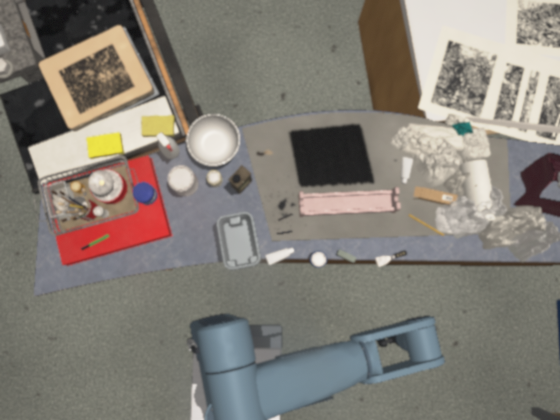

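```bash
python3 - <<'E'
import cv2
a=cv2.imread("pics/top0.png")
cv2.imwrite("pics/topA.png",cv2.resize(a[200:275,205:285],None,fx=8,fy=8,interpolation=cv2.INTER_CUBIC)[:600])
cv2.imwrite("pics/topB.png",cv2.resize(a[140:300,20:220],None,fx=3.7,fy=3.7,interpolation=cv2.INTER_CUBIC))
cv2.imwrite("pics/topC.png",cv2.resize(a[235:280,260:420],None,fx=5,fy=5,interpolation=cv2.INTER_CUBIC))
b=cv2.imread("pics/scene0.png")
cv2.imwrite("pics/scA.png",cv2.resize(b[160:255,175:295],None,fx=6,fy=6,interpolation=cv2.INTER_CUBIC))
E
```

```text
(no output)
```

View pics/topA.png

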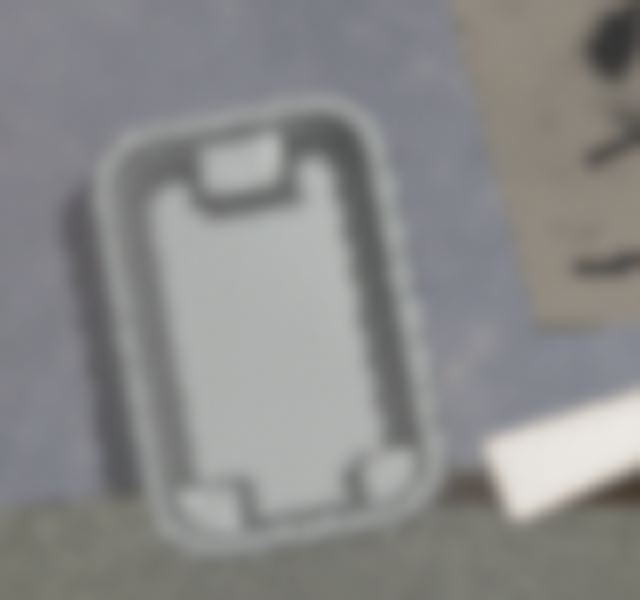

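View pics/topB.png

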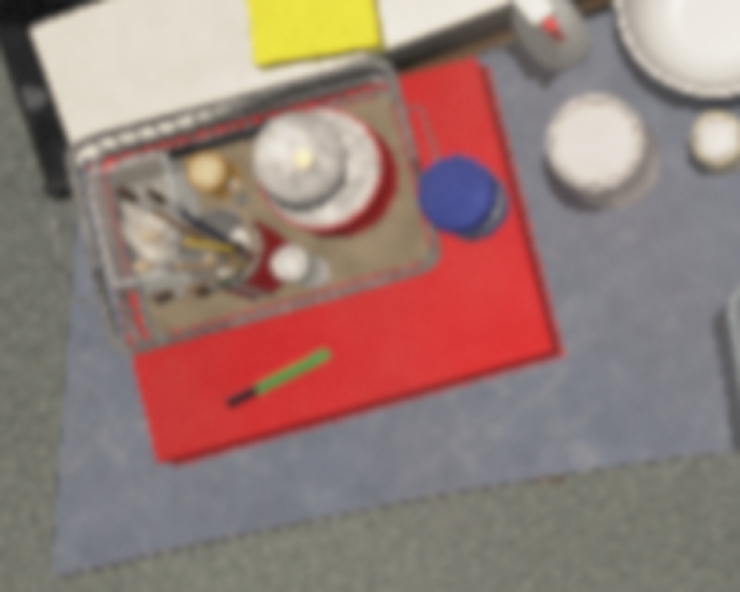

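View pics/topC.png

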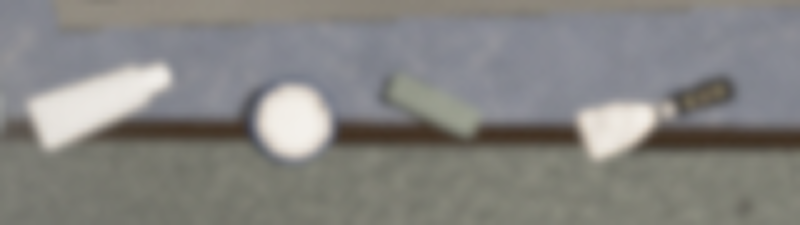

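View pics/scA.png

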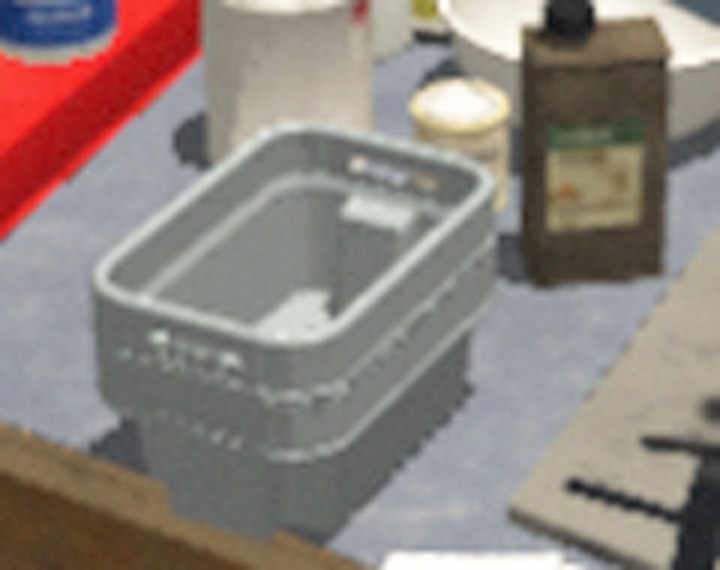

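```bash
cat > h.py <<'E'
import numpy as np, cv2
from scipy.spatial.transform import Rotation as R
import json
CAM={}
def cam(n):
    if n not in CAM:
        from station import env
        CAM[n]=env.camera_params(n)
    return CAM[n]
def proj(n,P):
    c=cam(n); P=np.atleast_2d(P).astype(float)
    q=R.from_rotvec(c['rotation']).inv().apply(P-c['eye'])
    s=q[:,:2]/q[:,2:]; r2=(s**2).sum(1,keepdims=True)
    s=s*(1+c['k1']*r2)
    return s*[c['fx'],c['fy']]+[c['cx'],c['cy']]
def unproj(n,uv,z):
    c=cam(n); uv=np.atleast_2d(uv).astype(float)
    d=(uv-[c['cx'],c['cy']])/[c['fx'],c['fy']]
    s=d.copy()
    for _ in range(20): s=d/(1+c['k1']*(s**2).sum(1,keepdims=True))
    ray=R.from_rotvec(c['rotation']).apply(np.c_[s,np.ones(len(s))])
    t=(z-c['eye'][2])/ray[:,2]
    return c['eye']+t[:,None]*ray
def rrect(L,W,r,n=8):
    pts=[]
    for sx,sy,a0 in((1,1,0),(-1,1,90),(-1,-1,180),(1,-1,270)):
        for a in np.linspace(a0,a0+90,n):
            pts.append([sx*(L/2-r)+r*np.cos(np.radians(a)),sy*(W/2-r)+r*np.sin(np.radians(a))])
    return np.array(pts+pts[:1])
def tote(x,y,yaw,z0):
    c,s=np.cos(yaw),np.sin(yaw); M=np.array([[c,-s],[s,c]])
    out=[]
    for L,W,r,z in((.192,.130,.022,.092),(.176,.114,.015,.092),(.192,.13,.022,.060)):
        p=rrect(L,W,r)@M.T+[x,y]; out.append(np.c_[p,np.full(len(p),z0+z)])
    col=np.array([[.079,-.023],[.079,.023],[.059,.023],[.059,-.023],[.079,-.023]])
    p=col@M.T+[x,y]; out.append(np.c_[p,np.full(5,z0+.060)])
    return out
def overlay(img,n,lines,box,f,fn,col=(0,0,255)):
    x0,y0,x1,y1=box
    im=cv2.resize(img[y0:y1,x0:x1],None,fx=f,fy=f,interpolation=cv2.INTER_CUBIC)
    for l in lines:
        q=(proj(n,l)-[x0,y0]+.5)*f
        cv2.polylines(im,[np.round(q).astype(int)],False,col,1)
    cv2.imwrite(fn,im)
E
python3 - <<'E'
from h import *
z=lambda x,y:((x+.5)/8+205-.5,(y+.5)/8+200-.5)
A=[z(*p) for p in((95,190),(150,500),(385,180),(440,450),(130,130),(350,95),(190,552),(420,510))]
W=unproj('top',A,.124); print(W.round(4))
p1=W[0:2];p2=W[2:4];p3=W[4:6];p4=W[6:8]
d=(p1[0]-p1[1])+(p2[0]-p2[1]);yaw=np.arctan2(d[1],d[0])
print(np.degrees(yaw))
c,s=np.cos(yaw),np.sin(yaw);
loc=W[:,:2]@np.array([[c,-s],[s,c]]); print(loc.round(4))
ly=(loc[:2,1].mean()+loc[2:4,1].mean())/2; lx=(loc[4:6,0].mean()+loc[6:8,0].mean())/2
print(loc[:2,1].mean()-loc[2:4,1].mean(),loc[4:6,0].mean()-loc[6:8,0].mean())
x,y=np.array([[c,-s],[s,c]])@[lx,ly];print(x,y)
for n,box,f in(('top',(205,200,285,275),8),('scene',(175,160,295,255),6)):
    overlay(cv2.imread(f"pics/{n}0.png"),n,tote(x,y,yaw,.032)+tote(x,y,yaw,0)[2:3],box,f,f"pics/ov_{n}.png")
# tin
print('tin', unproj('top',[[260+293/5-.4,235+122/5-.4]],.046))
print('tray',unproj('top',[[20+x/3.7-.4,140+y/3.7-.4] for x,y in((165,462),(562,355),(480,60))],.05).round(3))
print('edge',unproj('top',[[20+x/3.7-.4,140+y/3.7-.4] for x,y in((60,572),(730,455),(540,485),(75,220))],0).round(3))
E
```

```text
[[ 0.5916  0.0721  0.124 ]
 [ 0.4563  0.0443  0.124 ]
 [ 0.598  -0.055   0.124 ]
 [ 0.4799 -0.0814  0.124 ]
 [ 0.6184  0.0575  0.124 ]
 [ 0.6354 -0.0388  0.124 ]
 [ 0.4341  0.0263  0.124 ]
 [ 0.4537 -0.0731  0.124 ]]
12.075870001851497
[[ 0.5936 -0.0533]
 [ 0.4555 -0.0522]
 [ 0.5732 -0.1789]
 [ 0.4522 -0.1799]
 [ 0.6167 -0.0731]
 [ 0.6132 -0.1709]
 [ 0.43   -0.0651]
 [ 0.4283 -0.1664]]
0.12668923549205097 0.185825880856054
0.5347917378672042 -0.004267372960695047
tin [[ 0.47509466 -0.29316455  0.046     ]]
tray [[0.442 0.623 0.05 ]
 [0.552 0.242 0.05 ]
 [0.848 0.336 0.05 ]]
edge [[0.333 0.739 0.   ]
 [0.459 0.08  0.   ]
 [0.426 0.268 0.   ]
 [0.687 0.75  0.   ]]
```

View pics/ov_top.png

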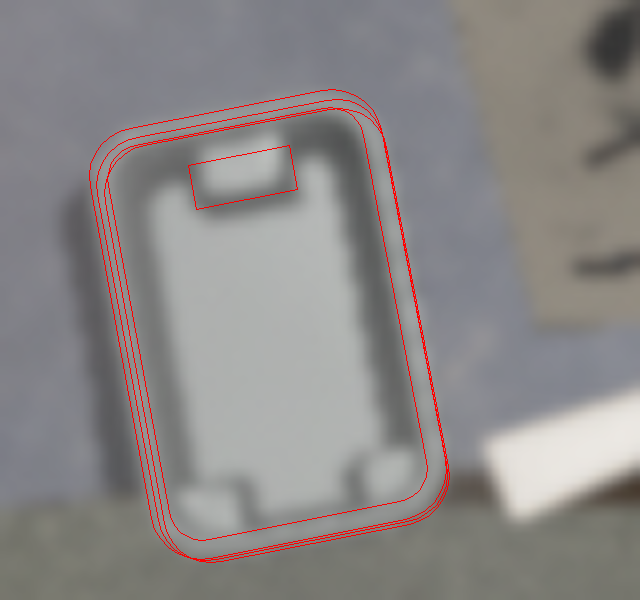

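View pics/ov_scene.png

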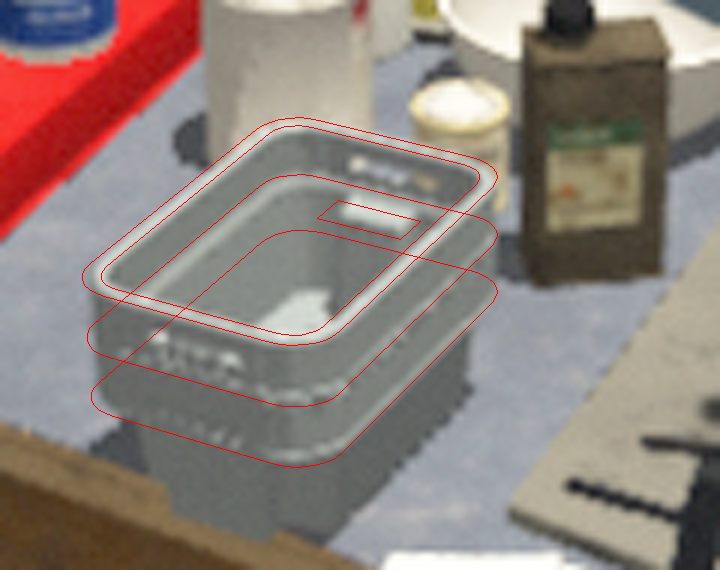

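```bash
cat >> h.py <<'E'
from scipy.ndimage import map_coordinates
from scipy.optimize import minimize
def ringfit(imgs,x0,y0,yaw0,zr,free_scale=True,Lc=.184,Wc=.122,per_cam=True):
    g={n:cv2.cvtColor(im,cv2.COLOR_BGR2GRAY).astype(float) for n,im in imgs.items()}
    def dense(L,W,r):
        p=rrect(L,W,r,12); q=[]
        for a,b in zip(p[:-1],p[1:]):
            m=max(1,int(np.linalg.norm(b-a)/.003)); q+= [a+(b-a)*t/m for t in range(m)]
        return np.array(q)
    def score(v,names):
        x,y,yaw,sc=v[0],v[1],v[2],(v[3] if len(v)>3 else 1)
        c,s=np.cos(yaw),np.sin(yaw);M=np.array([[c,-s],[s,c]])
        tot=0
        for n in names:
            def samp(d):
                p=dense(Lc*sc+2*d,Wc*sc+2*d,.018+d)@M.T+[x,y]
                uv=proj(n,np.c_[p,np.full(len(p),zr)])
                return map_coordinates(g[n],[uv[:,1],uv[:,0]],order=1)
            tot+= samp(0).mean()-.5*samp(.009).mean()-.5*samp(-.009).mean()
        return -tot
    out={}
    for names in ([['top'],['scene'],['top','scene']]):
        names=[n for n in names if n in g]
        if not names: continue
        best=None
        for dx in(-.006,0,.006):
            for dy in(-.006,0,.006):
                v0=[x0+dx,y0+dy,yaw0]+([.98] if free_scale else [])
                sim=np.array([v0]+[np.array(v0)+np.eye(len(v0))[i]*[.004,.004,.04,.02][i] for i in range(len(v0))])
                r=minimize(score,v0,args=(names,),method='Nelder-Mead',options=dict(initial_simplex=sim,xatol=1e-5,fatol=1e-3))
                if best is None or r.fun<best.fun: best=r
        print(names,best.x.round(4),np.degrees(best.x[2]).round(2),round(best.fun,2)); out['+'.join(names)]=best.x
    return out
E
python3 - <<'E'
from h import *
im={n:cv2.imread(f"pics/{n}0.png") for n in('top','scene')}
ringfit(im,.535,-.004,.2,.124); ringfit(im,.535,-.004,.2,.124,False)
E
```

```text
['top'] [ 0.5345 -0.0049  0.2028  0.9964] 11.62 -22.98
['scene'] [ 0.5349 -0.0067  0.2073  0.9901] 11.88 -55.71
['top', 'scene'] [ 0.5349 -0.0062  0.2077  0.9921] 11.9 -77.01
['top'] [ 0.5344 -0.005   0.2021] 11.58 -22.89
['scene'] [ 0.5351 -0.0066  0.2059] 11.8 -54.53
['top', 'scene'] [ 0.5349 -0.0062  0.2078] 11.91 -75.82
```

```bash
python3 - <<'E'
from h import *
a=cv2.imread("pics/top0.png").astype(int)
# counter front edge by column: blue-ness
for u in range(110,216,12):
    col=a[:,u]; f=(col[:,0]-col[:,1]) # blue-green
    rows=[v for v in range(230,300) if f[v]>4]
    v=max(rows); print(u,v,unproj('top',[[u,v+.5]],0).round(3)[0,:2],end='; ')
    red=[v for v in range(160,290) if col[v,2]-col[v,1]>60]
    if red: print('tray',max(red),unproj('top',[[u,max(red)+.5]],.05).round(3)[0,:2],end='')
    print()
# tin: white lid
def circ(im,box,th):
    x0,y0,x1,y1=box; g=im[y0:y1,x0:x1].min(2); m=g>th; ys,xs=np.nonzero(m); return xs.mean()+x0,ys.mean()+y0,m.sum()
t=circ(a,(307,248,332,270),170); print(t,unproj('top',[t[:2]],.046))
b=cv2.imread("pics/scene0.png"); 
for z,nm in((.046,'lid'),(0,'base')):
    p=rrect(.061,.061,.0305,12)+[.475,-.293]
    overlay(b,'scene',[np.c_[p,np.full(len(p),z)] for z in(0,.046)],(260,250,400,350),5.5,"pics/tin_s.png")
    overlay(cv2.imread("pics/top0.png"),'top',[np.c_[p,np.full(len(p),z)] for z in(0,.046)],(290,240,360,280),10,"pics/tin_t.png")
E
```

```text
110 278 [0.394 0.471]; tray 253 [0.484 0.461]
122 275 [0.406 0.428]; tray 249 [0.499 0.419]
134 273 [0.414 0.384]; tray 246 [0.511 0.376]
146 271 [0.422 0.34 ]; tray 242 [0.526 0.333]
158 269 [0.43  0.296]; tray 239 [0.537 0.29 ]
170 266 [0.442 0.253]; tray 236 [0.549 0.247]
182 265 [0.446 0.208]; 
194 263 [0.454 0.164]; 
206 261 [0.462 0.12 ]; 
(np.float64(318.3375796178344), np.float64(258.6496815286624), np.int64(157)) [[ 0.47637509 -0.29366084  0.046     ]]
```

View pics/tin_s.png

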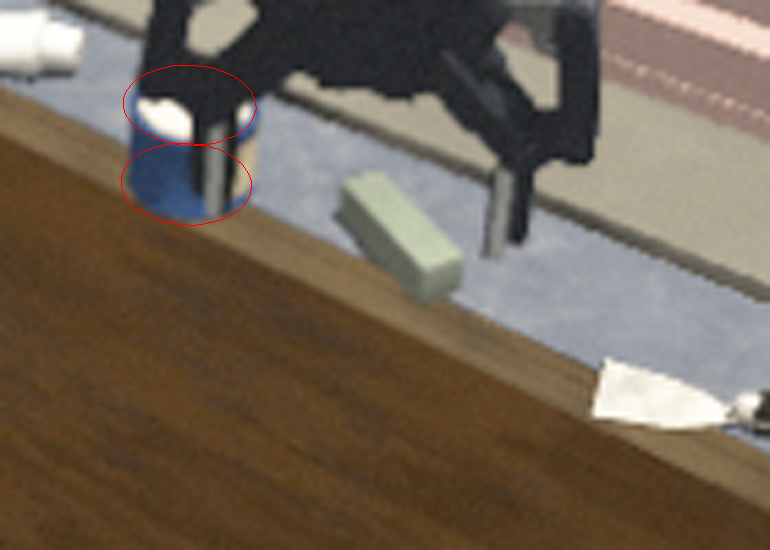

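View pics/tin_t.png

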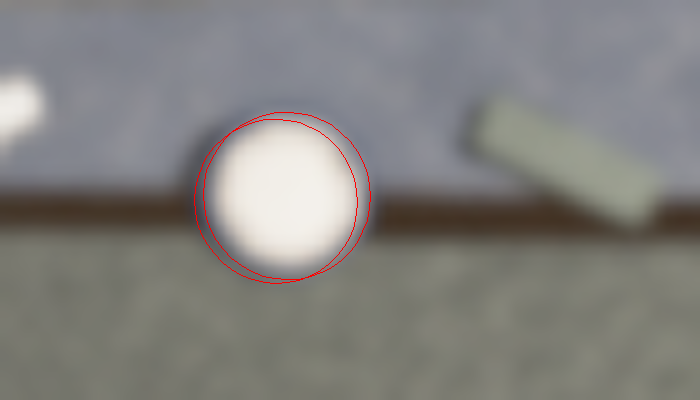

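>>> drive_tool:
  commands:
    - [0.085,0.2835,0.5763,-0.04,-0.223]
    - [0.085,0.2835,0.5763,-0.04,-0.223]
    - [0.085,0.2835,0.5763,-0.04,-0.223]
    - [0.085,0.2835,0.5763,-0.04,-0.223]
    - [0.085,0.2835,0.5763,-0.04,-0.223]
    - [0.085,0.2835,0.5763,-0.04,-0.223]
    - [0.085,0.2835,0.5763,-0.04,-0.223]
    - [0.085,0.2835,0.5763,-0.04,-0.223]
    - [0.085,0.2835,0.5763,-0.04,-0.223]
    - [0.085,0.2835,0.5763,-0.04,-0.223]
    - [0.085,0.2835,0.5763,-0.04,-0.223]
    - [0.085,0.2835,0.5763,-0.04,-0.223]
    - [0.085,0.2835,0.5763,-0.04,-0.223]
    - [0.085,0.2835,0.5763,-0.04,-0.223]
    - [0.085,0.2835,0.5763,-0.04,-0.223]
    - [0.085,0.2835,0.5763,-0.04,-0.223]
    - [0.085,0.2835,0.5763,-0.04,-0.223]
    - [0.085,0.2835,0.5763,-0.04,-0.223]
  squeeze: 70

```text
clock: 1.6
tool_pos: [0.5222, 0.0544, 0.1906]
tcp_rot: [2.44, -1.977, -0.002]
ft_force: [-0.4, -1.0, -0.5]
grip_width: 0.085
```

```bash
cat >> h.py <<'E'
def theta(rv):
    x=R.from_rotvec(rv).as_matrix()[:,0]; return np.arctan2(x[1],x[0])
def shot(tag,names=('top','scene')):
    from station import env
    d={}
    for n in names:
        d[n]=np.ascontiguousarray(env.snapshot(n)[:,:,::-1]); cv2.imwrite(f"pics/{n}{tag}.png",d[n])
    return d
E
python3 - <<'E'
from h import *
from station import env
o=env.get_obs(); print(o['clock'],o['tool_pos'],theta(o['tcp_rot']),o['joints'])
d=shot(1)
cv2.imwrite("pics/sc1.png",cv2.resize(d['scene'][100:300,150:400],None,fx=3.2,fy=3,interpolation=cv2.INTER_CUBIC))
E
```

```text
1.6 [0.52221668 0.05443376 0.19055515] -1.362210839920539 [-1.22250440e-01  1.11651223e-01  1.77138743e+00 -2.96990356e-04
  1.26012240e+00  1.24005122e+00]
```

View pics/sc1.png

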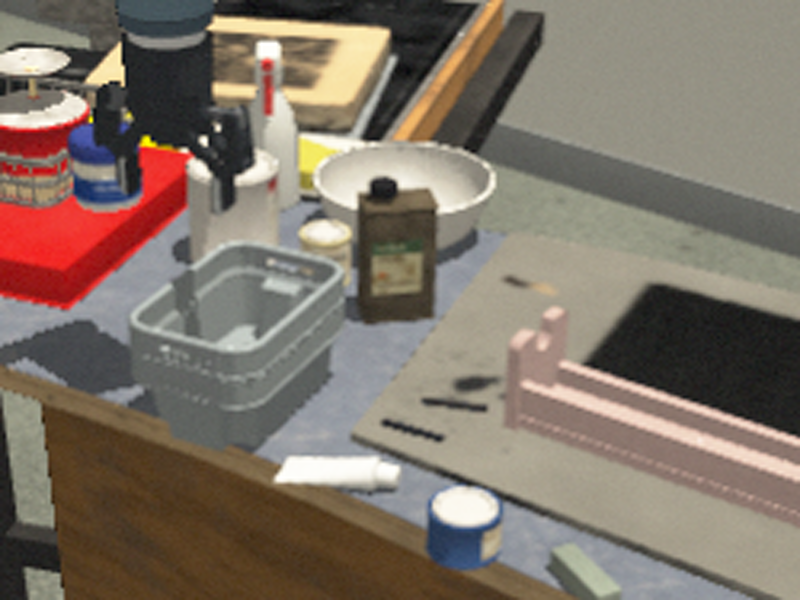

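>>> drive_tool:
  commands:
    - [0.085,0,0,-0.03,0]
    - [0.085,0,0,-0.06,0]
    - [0.085,0,0,-0.08,0]
    - [0.085,0,0,-0.094,0]
    - [0.085,0,0,-0.094,0]
    - [0.0,0,0,-0.094,0]
    - [0.0,0,0,-0.094,0]
    - [0.0,0,0,-0.094,0]
    - [0.0,0,0,-0.094,0]
    - [0.0,0,0,-0.094,0]
    - [0.0,0,0,-0.094,0]
    - [0.0,0,0,-0.094,0]
    - [0.0,0,0,-0.094,0]
    - [0.0,0,0,-0.094,0]
    - [0.0,0,0,-0.094,0]
  squeeze: 70

```text
clock: 2.95
tool_pos: [0.5228, 0.0538, 0.0979]
tcp_rot: [-2.437, 1.981, -0.0]
ft_force: [-1.4, 4.6, 5.9]
grip_width: 0.0066
```

>>> drive_tool:
  commands:
    - [0.0,0,0,0.004,0]
    - [0.0,0,0,0.01,0]
    - [0.0,0,0,0.018,0]
    - [0.0,0,0,0.028,0]
    - [0.0,0,0,0.04,0]
    - [0.0,0,0,0.05,0]
    - [0.0,0,0,0.06,0]
    - [0.0,0,0,0.075,0]
    - [0.0,0,0,0.095,0]
    - [0.0,0,0,0.12,0]
    - [0.0,0,0,0.12,0]

```text
clock: 3.87
tool_pos: [0.5256, 0.053, 0.2233]
tcp_rot: [-2.434, 1.978, -0.012]
ft_force: [1.1, -0.0, -0.7]
grip_width: 0.0067
```

```bash
python3 - <<'E'
from h import *
from station import env
d=shot(2)
cv2.imwrite("pics/sc2.png",cv2.resize(d['scene'][100:300,150:400],None,fx=3.2,fy=3,interpolation=cv2.INTER_CUBIC))
E
```

```text
(no output)
```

View pics/sc2.png

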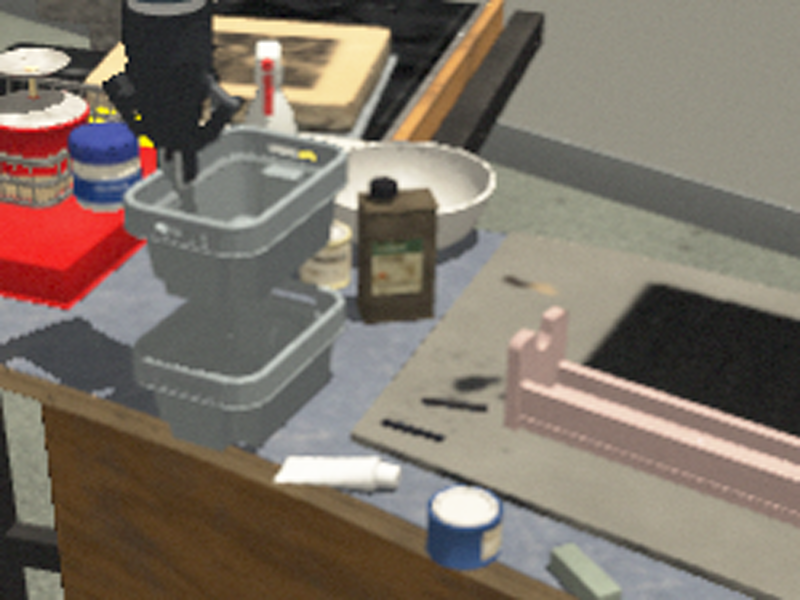

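>>> drive_tool:
  commands:
    - [0.0,-0.02,0.03,0.0,0]
    - [0.0,-0.043,0.062,0.0,0]
    - [0.0,-0.065,0.095,0.0,0.05]
    - [0.0,-0.0855,0.124,0.0,0.15]
    - [0.0,-0.0855,0.124,0.0,0.26]
    - [0.0,-0.0855,0.124,0.0,0.37]
    - [0.0,-0.0855,0.124,0.0,0.48]
    - [0.0,-0.0855,0.124,0.0,0.59]
    - [0.0,-0.0855,0.124,0.0,0.7]
    - [0.0,-0.0855,0.124,0.0,0.81]
    - [0.0,-0.0855,0.124,0.0,0.92]
    - [0.0,-0.0855,0.124,0.0,1.03]
    - [0.0,-0.0855,0.124,0.0,1.14]
    - [0.0,-0.0855,0.124,0.0,1.25]
    - [0.0,-0.0855,0.124,0.0,1.36]
    - [0.0,-0.0855,0.124,0.0,1.47]
    - [0.0,-0.0855,0.124,0.0,1.54]
    - [0.0,-0.0855,0.124,0.0,1.57]
    - [0.0,-0.0855,0.124,0.0,1.57]
    - [0.0,-0.0855,0.124,0.0,1.57]

```text
clock: 5.63
tool_pos: [0.4363, 0.1772, 0.2161]
tcp_rot: [3.125, 0.32, -0.004]
ft_force: [0.5, 0.4, -1.0]
grip_width: 0.0063
```

```bash
python3 - <<'E'
from h import *
from station import env
d=shot(3)
o=env.get_obs(); print(o['tool_pos'],theta(o['tcp_rot']),o['joints'])
cv2.imwrite("pics/sc3.png",cv2.resize(d['scene'][100:300,150:400],None,fx=3.2,fy=3,interpolation=cv2.INTER_CUBIC))
cv2.imwrite("pics/to3.png",cv2.resize(d['top'][170:290,130:330],None,fx=4,fy=4,interpolation=cv2.INTER_CUBIC))
ringfit(d,.535,-.006,.206,.092,False)
E
```

```text
[0.43660576 0.17722302 0.21656663] 0.20393203096420265 [ 1.32969762e-01 -4.14066423e-02  1.87402139e+00 -8.38898517e-05
  1.31038567e+00 -7.09405986e-02]
['top'] [ 0.5344 -0.0061  0.2044] 11.71 -21.84
['scene'] [ 0.5351 -0.0074  0.206 ] 11.8 -52.0
['top', 'scene'] [ 0.5348 -0.007   0.206 ] 11.8 -72.83
```

View pics/sc3.png

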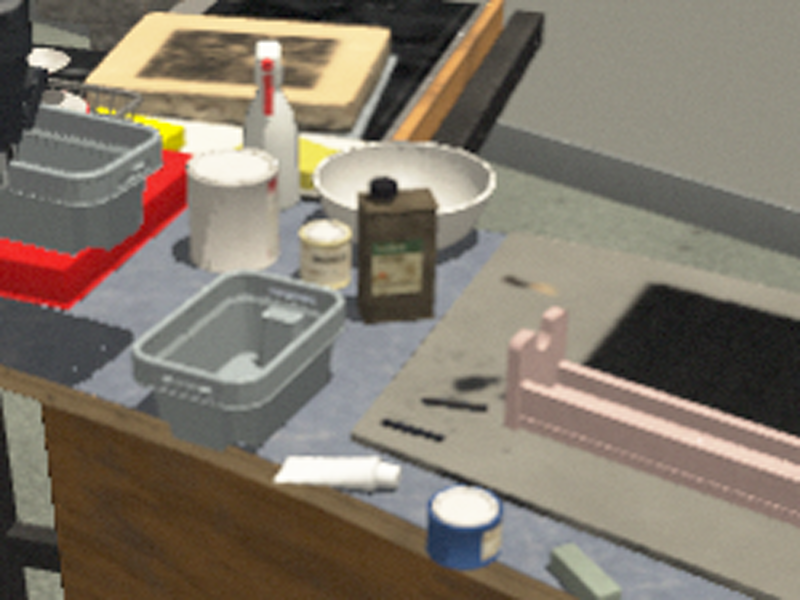

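View pics/to3.png

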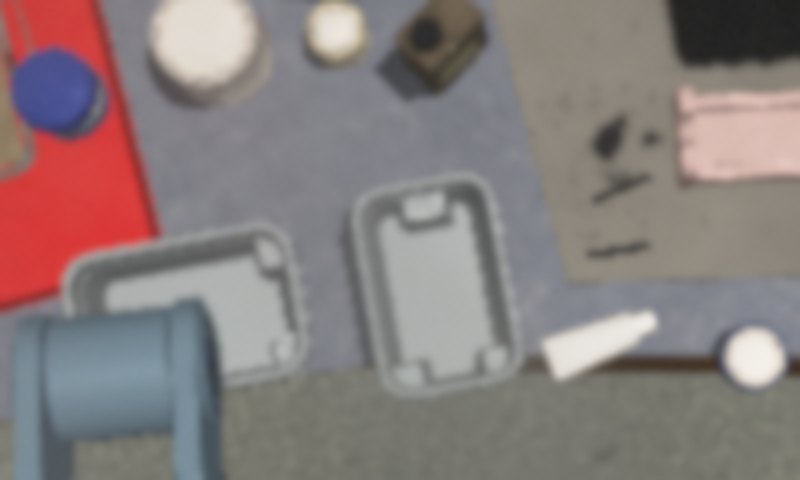

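>>> drive_tool:
  commands:
    - [0.0,0,0,-0.03,0]
    - [0.0,0,0,-0.06,0]
    - [0.0,0,0,-0.09,0]
    - [0.0,0,0,-0.115,0]
    - [0.0,0,0,-0.13,0]
    - [0.0,0,0,-0.138,0]
    - [0.0,0,0,-0.142,0]
    - [0.0,0,0,-0.145,0]
    - [0.0,0,0,-0.147,0]
    - [0.0,0,0,-0.147,0]

```text
clock: 6.57
tool_pos: [0.4378, 0.1774, 0.0709]
tcp_rot: [-3.125, -0.321, -0.002]
ft_force: [-0.1, 0.3, -1.5]
grip_width: 0.0067
```

```bash
python3 - <<'E'
from h import *
from station import env
d=shot(4)
o=env.get_obs(); print(o['tool_pos'],o['ft_force'],o['moment'])
cv2.imwrite("pics/sc4.png",cv2.resize(d['scene'][100:260,80:280],None,fx=3.7,fy=3.7,interpolation=cv2.INTER_CUBIC))
ringfit(d,.497,.19,1.777,.096,False)
E
```

```text
[0.43781958 0.17748266 0.07115663] [-1.03588267  0.73274808 -1.93217596] [ 0.00774749  0.14381903 -0.01471058]
['top'] [0.4966 0.189  1.7772] 101.83 -13.63
['scene'] [0.4983 0.1894 1.7753] 101.72 -32.25
['top', 'scene'] [0.4976 0.1892 1.7822] 102.11 -45.04
```

View pics/sc4.png

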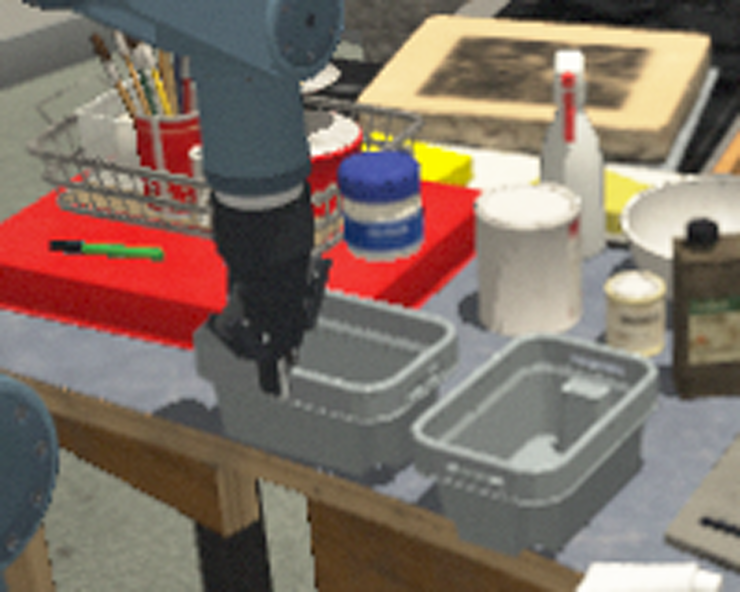

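>>> drive_tool:
  commands:
    - [0.0,0,0,-0.002,0]
    - [0.0,0,0,-0.004,0]
    - [0.0,0,0,-0.005,0]
    - [0.0,0,0,-0.005,0]

```text
clock: 7.0
tool_pos: [0.4373, 0.1774, 0.0659]
tcp_rot: [3.125, 0.322, 0.0]
ft_force: [-2.8, -0.6, 4.0]
grip_width: 0.0068
```

>>> drive_tool:
  commands:
    - [0.03,0,0,0,0]
    - [0.05,0,0,0,0]
    - [0.05,0,0,0,0]
    - [0.05,0,0,0.0,0]
    - [0.05,0,0,0.02,0]
    - [0.05,0,0,0.06,0]
    - [0.085,0,0,0.1,0]
    - [0.085,0,0,0.135,0]
    - [0.085,0.0,0,0.17,0]

```text
clock: 7.75
tool_pos: [0.4369, 0.1774, 0.2373]
tcp_rot: [-3.125, -0.322, -0.001]
ft_force: [1.6, 0.1, -0.4]
grip_width: 0.0832
```

```bash
python3 - <<'E'
from h import *
from station import env
o=env.get_obs(); print(o['tool_pos'],theta(o['tcp_rot']))
d=shot(5)
ringfit(d,.497,.19,1.777,.092,False)
ringfit({'scene':d['scene'],'top':d['top']},.535,-.0065,.206,.092,False)
a=d['top'].min(2)
m=np.zeros_like(a); m[248:270,307:332]=a[248:270,307:332]>170
ys,xs=np.nonzero(m); print(unproj('top',[[xs.mean(),ys.mean()]],.046))
cv2.imwrite("pics/ti5.png",cv2.resize(d['scene'][240:300,260:350],None,fx=8,fy=8,interpolation=cv2.INTER_CUBIC))
p=rrect(.061,.061,.0305,12)+[.4765,-.2945]
overlay(d['scene'],'scene',[np.c_[p,np.full(len(p),z)] for z in(0,.046)],(260,240,350,300),8,"pics/ti5.png")
E
```

```text
[0.43692274 0.17736001 0.23728594] 0.20505172179777306
['top'] [0.4959 0.1886 1.7804] 102.01 -13.17
['scene'] [0.4965 0.1873 1.7764] 101.78 -48.33
['top', 'scene'] [0.4963 0.1876 1.78  ] 101.99 -61.14
['top'] [ 0.5344 -0.0061  0.2044] 11.71 -21.69
['scene'] [ 0.5353 -0.0075  0.209 ] 11.98 -53.33
['top', 'scene'] [ 0.5349 -0.0071  0.2089] 11.97 -73.79
[[ 0.47647822 -0.29378526  0.046     ]]
```

View pics/ti5.png

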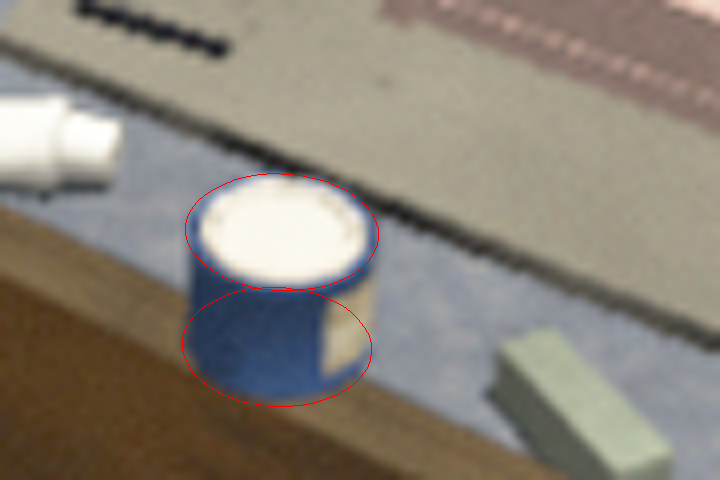

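>>> drive_tool:
  commands:
    - [0.085,0.0395,-0.4724,0,0]
    - [0.085,0.0395,-0.4724,0,0]
    - [0.085,0.0395,-0.4724,0,0]
    - [0.085,0.0395,-0.4724,0,0]
    - [0.085,0.0395,-0.4724,0,0]
    - [0.085,0.0395,-0.4724,0,0]
    - [0.085,0.0395,-0.4724,0,0]
    - [0.085,0.0395,-0.4724,0,0]
    - [0.085,0.0395,-0.4724,0,0]
    - [0.085,0.0395,-0.4724,0,0]
    - [0.085,0.0395,-0.4724,0,0]
    - [0.085,0.0395,-0.4724,0,0]
    - [0.085,0.0395,-0.4724,-0.01,0]
    - [0.085,0.0395,-0.4724,-0.05,0]
    - [0.085,0.0395,-0.4724,-0.09,0]
    - [0.085,0.0395,-0.4724,-0.13,0]
    - [0.085,0.0395,-0.4724,-0.15,0]
    - [0.085,0.0395,-0.4724,-0.15,0]
  squeeze: 40

```text
clock: 9.35
tool_pos: [0.4729, -0.29, 0.0787]
tcp_rot: [-3.115, -0.322, 0.012]
ft_force: [-1.4, 1.1, -0.7]
grip_width: 0.0849
```

```bash
python3 - <<'E'
from h import *
from station import env
o=env.get_obs(); print(o['tool_pos'],theta(o['tcp_rot']),o['joints'])
d=shot(6)
cv2.imwrite("pics/ti6.png",cv2.resize(d['scene'][200:300,240:370],None,fx=6,fy=6,interpolation=cv2.INTER_CUBIC))
E
```

```text
[ 0.47285324 -0.29004038  0.07872725] 0.2058569846593588 [-7.64391953e-01  3.30731497e-01  1.76106877e+00  3.90573941e-04
  1.06212813e+00 -9.70406571e-01]
```

View pics/ti6.png

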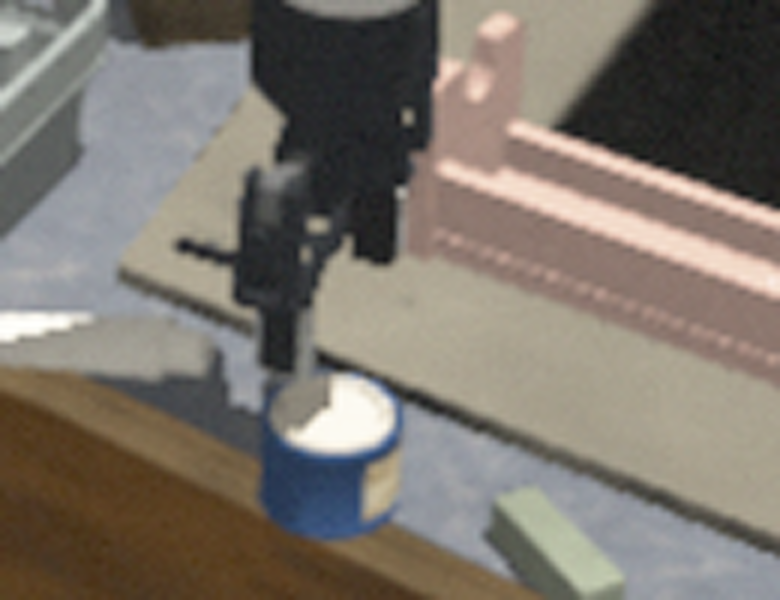

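>>> drive_tool:
  commands:
    - [0.085,0,0,0,0]
    - [0.085,0,0,0,0]
    - [0.085,0,0,-0.01,0]
    - [0.085,0,0,-0.01,0]

```text
clock: 9.78
tool_pos: [0.4766, -0.295, 0.0752]
tcp_rot: [3.125, 0.321, 0.001]
ft_force: [-0.2, 0.5, -1.2]
grip_width: 0.0851
```

>>> drive_tool:
  commands:
    - [0.085,0,0,-0.02,0]
    - [0.085,0,0,-0.04,0]
    - [0.085,0,0,-0.055,0]
    - [0.085,0,0,-0.064,0]
    - [0.085,0,0,-0.064,0]
    - [0.085,0,0,-0.064,0]
    - [0.05,0,0,-0.064,0]
    - [0.05,0,0,-0.064,0]
    - [0.05,0,0,-0.064,0]
    - [0.05,0,0,-0.064,0]
    - [0.05,0,0,-0.064,0]
    - [0.05,0,0,-0.064,0]
    - [0.05,0,0,-0.064,0]
  squeeze: 40

```text
clock: 10.87
tool_pos: [0.4773, -0.2958, 0.0129]
tcp_rot: [3.123, 0.322, 0.002]
ft_force: [-1.6, 0.9, 5.2]
grip_width: 0.0582
```

>>> drive_tool:
  commands:
    - [0.05,0,0,0.01,0]
    - [0.05,0,0,0.03,0]
    - [0.05,0,0,0.06,0]
    - [0.05,0,0,0.1,0]
    - [0.05,0,0,0.14,0]
    - [0.05,0,0,0.165,0]
    - [0.05,0,0,0.165,0]
    - [0.05,0,0,0.165,0]

```text
clock: 11.53
tool_pos: [0.4775, -0.2958, 0.1789]
tcp_rot: [3.121, 0.321, 0.005]
ft_force: [-0.7, 1.0, -2.7]
grip_width: 0.0579
```

```bash
python3 - <<'E'
from h import *
from station import env
o=env.get_obs(); print(o['tool_pos'],theta(o['tcp_rot']),o['ft_force'],o['moment'])
d=shot(7)
cv2.imwrite("pics/ti7.png",cv2.resize(d['scene'][170:290,240:390],None,fx=5,fy=5,interpolation=cv2.INTER_CUBIC))
E
```

```text
[ 0.47748605 -0.2957836   0.17890135] 0.20508647645031577 [-0.72671297  0.97858931 -2.74452359] [ 0.02738444  0.02154174 -0.00530071]
```

View pics/ti7.png

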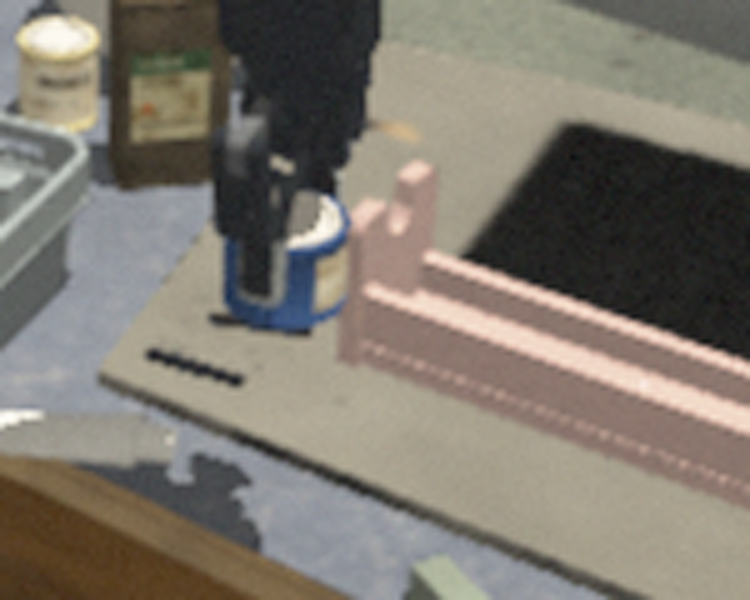

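>>> drive_tool:
  commands:
    - [0.05,0.006,0.03,0,0]
    - [0.05,0.013,0.065,0,0]
    - [0.05,0.021,0.105,0,0]
    - [0.05,0.029,0.145,0,0]
    - [0.05,0.037,0.185,0,0]
    - [0.05,0.045,0.225,0,0]
    - [0.05,0.0515,0.258,0,0]
    - [0.05,0.0555,0.278,0,0]
    - [0.05,0.0575,0.2893,0,0]
    - [0.05,0.0575,0.2893,0,0]
    - [0.05,0.0575,0.2893,-0.02,0]
    - [0.05,0.0575,0.2893,-0.04,0]
    - [0.05,0.0575,0.2893,-0.05,0]
    - [0.05,0.0575,0.2893,-0.05,0]
    - [0.05,0.0575,0.2893,-0.05,0]

```text
clock: 12.88
tool_pos: [0.5333, -0.0065, 0.1255]
tcp_rot: [-3.125, -0.319, 0.004]
ft_force: [0.4, -0.1, -2.9]
grip_width: 0.058
```

```bash
python3 - <<'E'
from h import *
from station import env
o=env.get_obs(); print(o['tool_pos'],theta(o['tcp_rot']),o['joints'])
d=shot(8)
cv2.imwrite("pics/ti8.png",cv2.resize(d['scene'][130:250,160:310],None,fx=5,fy=5,interpolation=cv2.INTER_CUBIC))
E
```

```text
[ 0.53332771 -0.00654599  0.12546628] 0.20378541458105387 [-2.34829987e-01  2.12729170e-01  1.80006078e+00 -2.52601612e-04
  1.13127473e+00 -4.38506652e-01]
```

View pics/ti8.png

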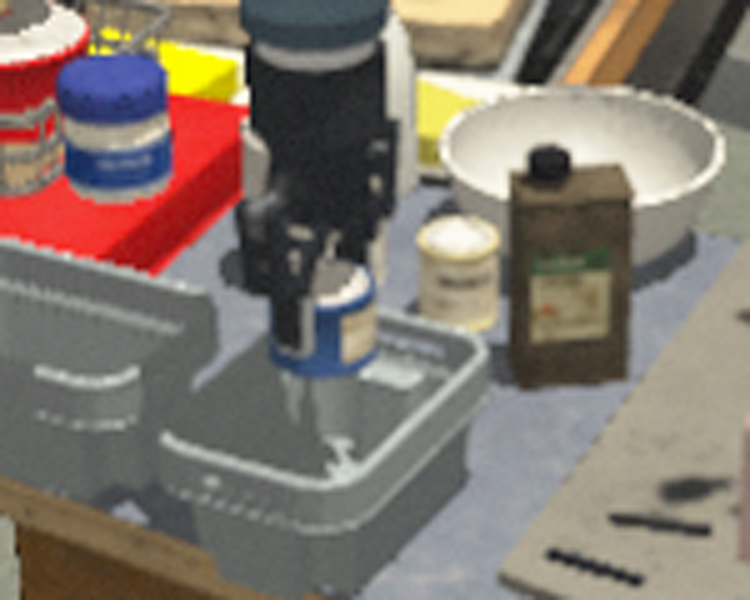

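>>> drive_tool:
  commands:
    - [0.05,0.0015,0,-0.015,0]
    - [0.05,0.0015,0,-0.035,0]
    - [0.05,0.0015,0,-0.055,0]
    - [0.05,0.0015,0,-0.075,0]
    - [0.05,0.0015,0,-0.09,0]
    - [0.05,0.0015,0,-0.1,0]
    - [0.05,0.0015,0,-0.105,0]
    - [0.05,0.0015,0,-0.107,0]
    - [0.05,0.0015,0,-0.107,0]

```text
clock: 13.73
tool_pos: [0.5362, -0.006, 0.0198]
tcp_rot: [3.125, 0.321, 0.001]
ft_force: [0.2, 0.3, -1.9]
grip_width: 0.0583
```

>>> drive_tool:
  commands:
    - [0.05,0,0,-0.001,0]
    - [0.05,0,0,-0.002,0]
    - [0.05,0,0,-0.003,0]
    - [0.05,0,0,-0.003,0]

```text
clock: 14.07
tool_pos: [0.5358, -0.0058, 0.0166]
tcp_rot: [3.125, 0.322, 0.001]
ft_force: [0.3, 0.1, -2.8]
grip_width: 0.0581
```

>>> drive_tool:
  commands:
    - [0.05,0,0,-0.001,0]
    - [0.05,0,0,-0.002,0]
    - [0.05,0,0,-0.002,0]
    - [0.05,0,0,-0.002,0]

```text
clock: 14.4
tool_pos: [0.5359, -0.0058, 0.0154]
tcp_rot: [3.125, 0.322, 0.0]
ft_force: [-5.3, 1.2, 7.6]
grip_width: 0.0581
```

>>> drive_tool:
  commands:
    - [0.064,0,0,0,0]
    - [0.069,0,0,0,0]
    - [0.07,0,0,0,0]
    - [0.07,0,0,0,0]
    - [0.07,0,0,0.015,0]
    - [0.07,0,0,0.04,0]
    - [0.07,0,0,0.08,0]
    - [0.07,0,0,0.12,0]
    - [0.07,0,0,0.16,0]
    - [0.07,0,0,0.2,0]
    - [0.07,0,0,0.22,0]

```text
clock: 15.32
tool_pos: [0.5376, -0.0061, 0.24]
tcp_rot: [3.123, 0.322, 0.011]
ft_force: [1.0, 0.1, 0.2]
grip_width: 0.0705
```

```bash
python3 - <<'E'
from h import *
from station import env
o=env.get_obs(); print(o['tool_pos'],theta(o['tcp_rot']),o['joints'])
d=shot(9)
cv2.imwrite("pics/ti9.png",cv2.resize(d['scene'][100:260,120:320],None,fx=3.7,fy=3.7,interpolation=cv2.INTER_CUBIC))
E
```

```text
[ 0.53760171 -0.00611927  0.23998357] 0.2052019371096709 [-2.32307367e-01  8.44105011e-02  1.69698493e+00  4.38975675e-05
  1.35277974e+00 -4.37508184e-01]
```

View pics/ti9.png

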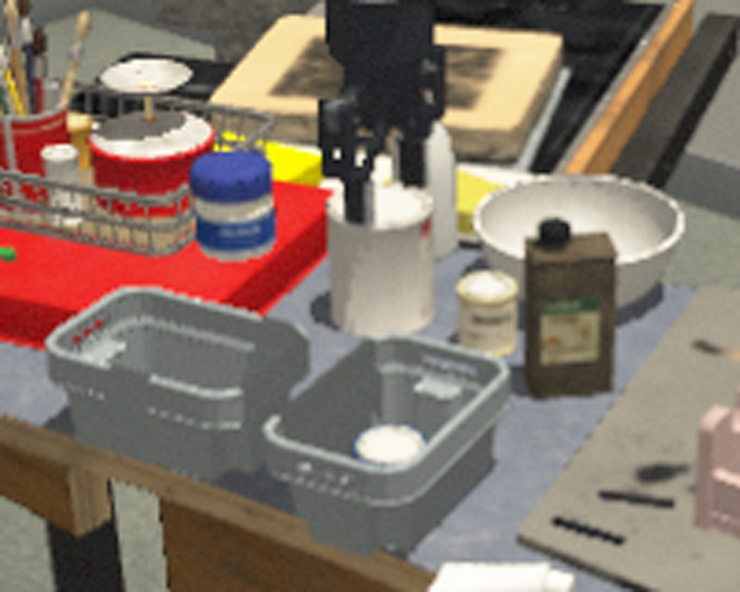

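>>> drive_tool:
  commands:
    - [0.07,-0.0985,0.1827,0,0]
    - [0.07,-0.0985,0.1827,0,0]
    - [0.07,-0.0985,0.1827,0,0]
    - [0.07,-0.0985,0.1827,0,0]
    - [0.07,-0.0985,0.1827,0,0]
    - [0.07,-0.0985,0.1827,0,0]
    - [0.07,-0.0985,0.1827,-0.04,0]
    - [0.07,-0.0985,0.1827,-0.075,0]
    - [0.07,-0.0985,0.1827,-0.11,0]
    - [0.07,-0.0985,0.1827,-0.14,0]
    - [0.07,-0.0985,0.1827,-0.16,0]
    - [0.07,-0.0985,0.1827,-0.167,0]
    - [0.07,-0.0985,0.1827,-0.167,0]
    - [0.07,-0.0985,0.1827,-0.167,0]
  squeeze: 70

```text
clock: 16.58
tool_pos: [0.4373, 0.1767, 0.0674]
tcp_rot: [3.125, 0.321, -0.001]
ft_force: [0.2, -0.8, 0.7]
grip_width: 0.0699
```

>>> drive_tool:
  commands:
    - [0.0,0,0,0,0]
    - [0.0,0,0,0,0]
    - [0.0,0,0,0,0]
    - [0.0,0,0,0,0]
    - [0.0,0,0,0,0]
    - [0.0,0,0,0,0]
    - [0.0,0,0,0,0]
    - [0.0,0,0,0,0]
    - [0.0,0,0,0,0]
    - [0.0,0,0,0,0]
  squeeze: 70

```text
clock: 17.42
tool_pos: [0.4375, 0.177, 0.0681]
tcp_rot: [3.125, 0.322, 0.001]
ft_force: [-1.9, -0.4, 6.1]
grip_width: 0.0069
```

```bash
python3 - <<'E'
from h import *
from station import env
o=env.get_obs(); print(o['tool_pos'],theta(o['tcp_rot']),o['joints'])
d=shot(10)
cv2.imwrite("pics/ti10.png",cv2.resize(d['scene'][100:260,80:280],None,fx=3.7,fy=3.7,interpolation=cv2.INTER_CUBIC))
ringfit(d,.535,-.0065,.206,.092,False)
ringfit(d,.4963,.1878,1.779,.092,False)
a=cv2.resize(d['top'][200:275,205:285],None,fx=8,fy=8,interpolation=cv2.INTER_CUBIC); cv2.imwrite("pics/to10.png",a)
g=d['top'].min(2); m=np.zeros_like(g); m[225:255,225:252]=g[225:255,225:252]>195
ys,xs=np.nonzero(m); print(len(xs),unproj('top',[[xs.mean(),ys.mean()]],.0485))
E
```

```text
[0.43747643 0.17701406 0.06809133] 0.20510160376824904 [ 1.32251870e-01  1.77155381e-01  1.98484527e+00 -7.66432442e-05
  9.78793026e-01 -7.28069421e-02]
['top'] [ 0.5343 -0.0061  0.2047] 11.73 -21.87
['scene'] [ 0.5347 -0.0076  0.2068] 11.85 -51.3
['top', 'scene'] [ 0.5346 -0.0072  0.2053] 11.76 -71.98
['top'] [0.4961 0.1886 1.786 ] 102.33 -13.68
['scene'] [0.4967 0.188  1.7744] 101.66 -33.16
['top', 'scene'] [0.4965 0.1881 1.7788] 101.92 -46.6
91 [[ 0.5343332  -0.00423342  0.0485    ]]
```

View pics/to10.png

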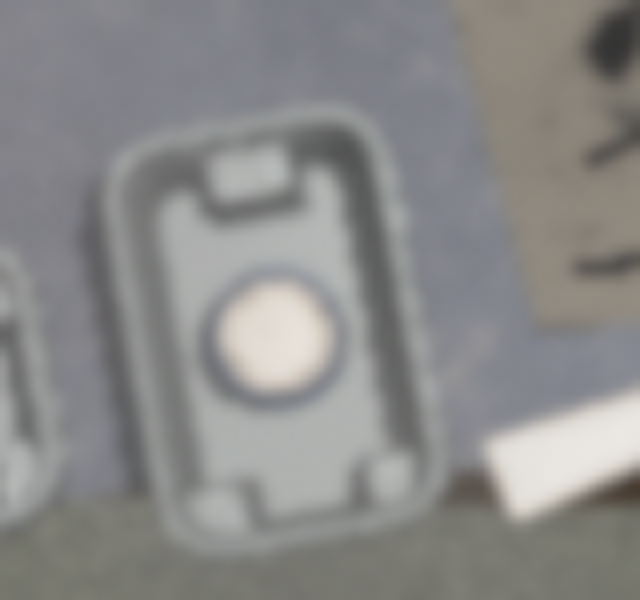

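View pics/ti10.png

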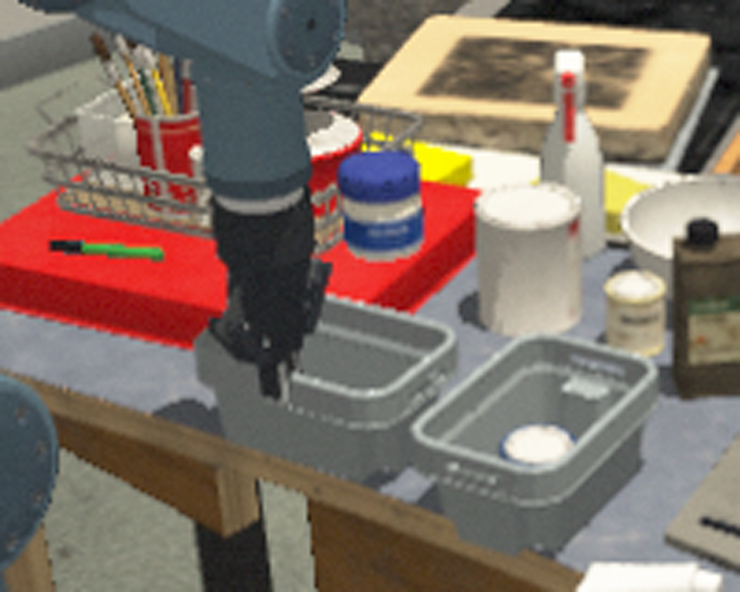

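>>> drive_tool:
  commands:
    - [0.0,0,0,0.005,0]
    - [0.0,0,0,0.015,0]
    - [0.0,0,0,0.035,0]
    - [0.0,0,0,0.065,0]
    - [0.0,0,0,0.1,0]
    - [0.0,0,0,0.135,0]
    - [0.0,0,0,0.16,0.05]
    - [0.0,0,0,0.16,0.15]
    - [0.0,0,0,0.16,0.26]
    - [0.0,0,0,0.16,0.37]
    - [0.0,0,0,0.16,0.48]
    - [0.0,0,0,0.16,0.59]
    - [0.0,0,0,0.16,0.7]
    - [0.0,0,0,0.16,0.81]
    - [0.0,0,0,0.16,0.92]
    - [0.0,0,0,0.16,1.03]
    - [0.0,0,0,0.16,1.14]
    - [0.0,0,0,0.16,1.25]
    - [0.0,0,0,0.16,1.36]
    - [0.0,0,0,0.16,1.46]

```text
clock: 19.18
tool_pos: [0.4368, 0.1769, 0.2278]
tcp_rot: [2.108, 2.329, -0.0]
ft_force: [-0.6, 0.6, -1.9]
grip_width: 0.0066
```

>>> drive_tool:
  commands:
    - [0.0,0.005,-0.01,0,0.06]
    - [0.0,0.014,-0.03,0,0.109]
    - [0.0,0.026,-0.058,0,0.109]
    - [0.0,0.04,-0.09,0,0.109]
    - [0.0,0.056,-0.125,0,0.109]
    - [0.0,0.072,-0.16,0,0.109]
    - [0.0,0.086,-0.192,0,0.109]
    - [0.0,0.098,-0.218,0,0.109]
    - [0.0,0.106,-0.236,0,0.109]
    - [0.0,0.109,-0.243,0,0.109]
    - [0.0,0.109,-0.243,0,0.109]
    - [0.0,0.109,-0.243,0,0.109]
    - [0.0,0.109,-0.243,0,0.109]

```text
clock: 20.27
tool_pos: [0.5455, -0.0648, 0.2273]
tcp_rot: [-1.983, -2.436, -0.0]
ft_force: [0.5, 0.4, -1.9]
grip_width: 0.0063
```

```bash
python3 - <<'E'
from h import *
from station import env
o=env.get_obs(); print(o['clock'],o['tool_pos'],theta(o['tcp_rot']),o['joints'],o['ft_force'])
d=shot(11)
cv2.imwrite("pics/ti11.png",cv2.resize(d['scene'][80:260,130:330],None,fx=3.3,fy=3.3,interpolation=cv2.INTER_CUBIC))
cv2.imwrite("pics/to11.png",cv2.resize(d['top'][190:275,205:295],None,fx=6.5,fy=6.5,interpolation=cv2.INTER_CUBIC))
ringfit(d,.535,-.0065,.206,.2535,False)
E
```

```text
20.2667 [ 0.5455397  -0.06476878  0.2273423 ] 1.7750156743530274 [-3.34514294e-01  1.27755412e-01  1.67562553e+00  4.11562703e-04
  1.33885447e+00 -2.10962482e+00] [ 0.51832012  0.38879604 -1.92282718]
['top'] [ 0.5315 -0.0065  0.2087] 11.96 -7.55
['scene'] [ 0.5291 -0.0079  0.2927] 16.77 -28.87
['top', 'scene'] [ 0.5303 -0.0076  0.275 ] 15.76 -31.96
```

View pics/ti11.png

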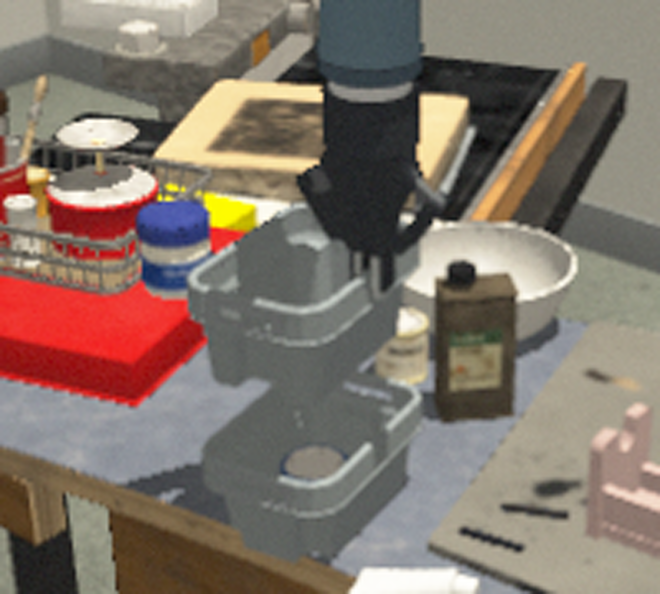

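View pics/to11.png

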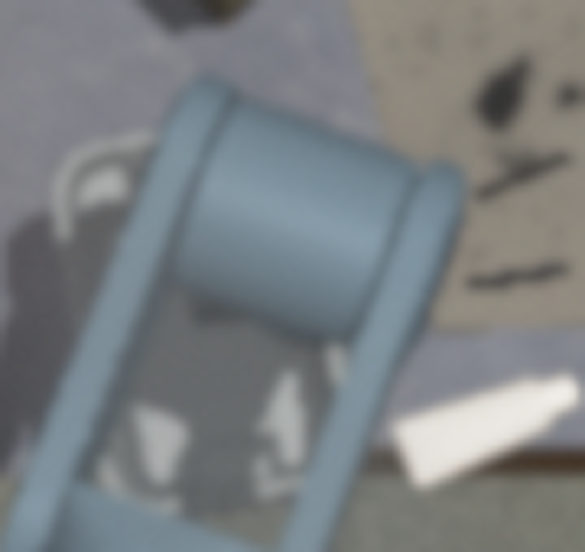

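```bash
python3 - <<'E'
from h import *
for n,box,f in(('scene',(175,110,295,260),4),):
    im=cv2.imread(f"pics/{n}11.png")
    L=tote(.5338,-.0055,.2055+np.pi,.2273+.024-.092+.001)
    overlay(im,n,L[:3]+tote(.5347,-.0067,.2055,0)[:3],box,f,"pics/ov11.png")
E
```

```text
(no output)
```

View pics/ov11.png

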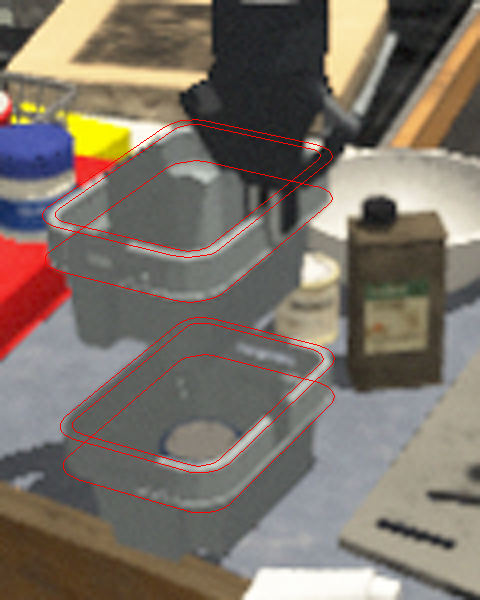

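>>> drive_tool:
  commands:
    - [0.0,0.001,-0.001,-0.015,0]
    - [0.0,0.001,-0.001,-0.035,0]
    - [0.0,0.001,-0.001,-0.05,0]
    - [0.0,0.001,-0.001,-0.065,0]
    - [0.0,0.001,-0.001,-0.075,0]
    - [0.0,0.001,-0.001,-0.082,0]
    - [0.0,0.001,-0.001,-0.088,0]
    - [0.0,0.001,-0.001,-0.092,0]
    - [0.0,0.001,-0.001,-0.092,0]
    - [0.0,0.001,-0.001,-0.092,0]

```text
clock: 21.2
tool_pos: [0.5474, -0.0671, 0.1357]
tcp_rot: [1.984, 2.435, 0.0]
ft_force: [-0.9, -1.0, -1.2]
grip_width: 0.0068
```

```bash
python3 - <<'E'
from h import *
d=shot(12)
overlay(d['scene'],'scene',[],(175,130,295,260),4.6,"pics/ov12.png")
E
```

```text
(no output)
```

View pics/ov12.png

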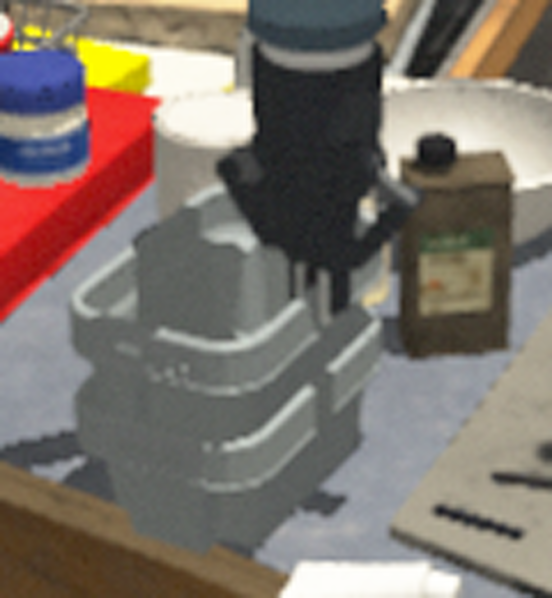

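>>> drive_tool:
  commands:
    - [0.0,-0.0007,0.001,-0.002,0]
    - [0.0,-0.0007,0.001,-0.004,0]
    - [0.0,-0.0007,0.001,-0.005,0]
    - [0.0,-0.0007,0.001,-0.006,0]
    - [0.0,-0.0007,0.001,-0.007,0]
    - [0.0,-0.0007,0.001,-0.007,0]

```text
clock: 21.8
tool_pos: [0.5463, -0.0661, 0.1281]
tcp_rot: [-1.985, -2.435, 0.0]
ft_force: [-0.2, 0.3, -1.5]
grip_width: 0.0067
```

>>> drive_tool:
  commands:
    - [0.0,0,0,-0.001,0]
    - [0.0,0,0,-0.002,0]
    - [0.0,0,0,-0.002,0]
    - [0.0,0,0,-0.002,0]

```text
clock: 22.13
tool_pos: [0.5467, -0.0665, 0.1277]
tcp_rot: [1.984, 2.435, -0.0]
ft_force: [-4.0, -1.2, 6.8]
grip_width: 0.0068
```

>>> drive_tool:
  commands:
    - [0.02,0,0,0,0]
    - [0.035,0,0,0,0]
    - [0.05,0,0,0,0]
    - [0.05,0,0,0,0]
    - [0.05,0,0,0.015,0]
    - [0.05,0,0,0.04,0]
    - [0.05,0,0,0.08,0]
    - [0.05,0,0,0.12,0]
    - [0.05,0,-0.04,0.12,0]
    - [0.05,0,-0.08,0.12,0]
    - [0.05,0,-0.12,0.12,0]
    - [0.05,0,-0.16,0.12,0]
    - [0.05,0,-0.2,0.12,0]
    - [0.05,0,-0.24,0.12,0]
    - [0.05,0,-0.28,0.12,0]
    - [0.05,0,-0.32,0.12,0]
    - [0.05,0,-0.34,0.12,0]
    - [0.05,0,-0.34,0.12,0]
    - [0.05,0,-0.34,0.12,0]

```text
clock: 23.72
tool_pos: [0.5458, -0.4069, 0.2453]
tcp_rot: [-1.986, -2.432, -0.001]
ft_force: [-0.2, 0.6, -0.5]
grip_width: 0.0501
```

```bash
python3 - <<'E'
from h import *
d=shot(13)
print('lower');ringfit({'scene':d['scene']},.535,-.0065,.206,.092,False)
print('upper');r=ringfit(d,.535,-.0065,.206,.152,False)['top+scene']
overlay(d['scene'],'scene',tote(r[0],r[1],r[2]+np.pi,.060)+tote(.5347,-.0067,.2055,0)[2:3],(175,130,295,260),4.6,"pics/ov13.png")
overlay(d['top'],'top',[],(200,190,370,280),4.5,"pics/to13.png")
E
```

```text
lower
['scene'] [ 0.535  -0.0078  0.2013] 11.53 -23.86
['scene'] [ 0.535  -0.0078  0.2013] 11.53 -23.86
upper
['top'] [ 0.5331 -0.0076  0.2032] 11.64 -24.19
['scene'] [ 0.5334 -0.0098  0.2046] 11.72 -52.85
['top', 'scene'] [ 0.5334 -0.0092  0.2051] 11.75 -74.59
```

View pics/ov13.png

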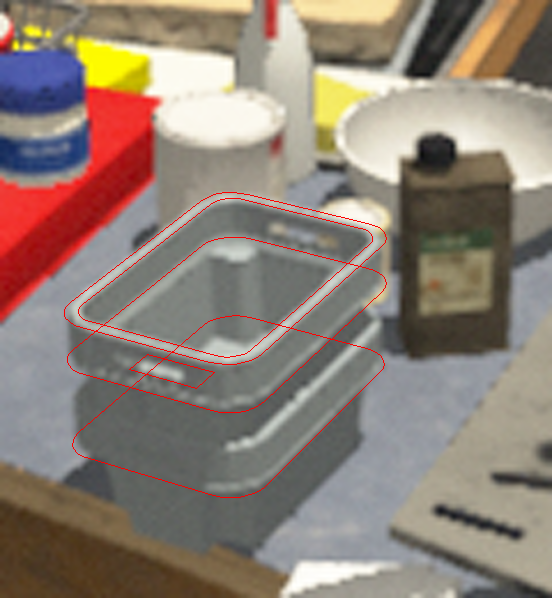

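View pics/to13.png

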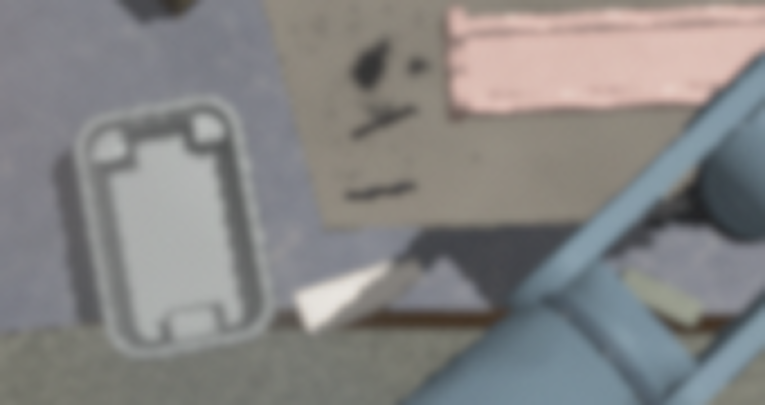

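```bash
python3 - <<'E'
from h import *
d={n:cv2.imread(f"pics/{n}13.png") for n in('top','scene')}
g={n:cv2.cvtColor(i,cv2.COLOR_BGR2GRAY).astype(float) for n,i in d.items()}
def dense(L,W,r):
    p=rrect(L,W,r,12);q=[]
    for a,b in zip(p[:-1],p[1:]):
        m=max(1,int(np.linalg.norm(b-a)/.003)); q+=[a+(b-a)*t/m for t in range(m)]
    return np.array(q)
def sc(v):
    x,y,yaw,z,a,b=v; Rm=R.from_euler('ZYX',[yaw,a,b]); t=0
    for n in g:
        def s(e):
            p=dense(.184+2*e,.122+2*e,.018+e); uv=proj(n,Rm.apply(np.c_[p,0*p[:,0]])+[x,y,z])
            return map_coordinates(g[n],[uv[:,1],uv[:,0]],order=1).mean()
        t+=s(0)-.5*s(.009)-.5*s(-.009)
    return -t
v0=np.array([.5334,-.0092,.205,.152,0,0]); S=np.array([v0]+[v0+np.eye(6)[i]*[.003,.003,.03,.004,.03,.03][i] for i in range(6)])
r=minimize(sc,v0,method='Nelder-Mead',options=dict(initial_simplex=S,maxiter=2000)); print(r.x.round(4),r.fun)
E
```

```text
[ 0.5344 -0.008   0.2056  0.1507  0.0026 -0.0049] -76.44590921579189
```

```bash
python3 - <<'E'
from station import env
print(env.close_job())
E
```

```text
the job is handed in; nothing more can be done
None
```

The job is done and handed in at about 24 s on the clock. I lifted the upper tote out, set it aside in front of the red tray, and stood the ink tin upright in the middle of the lower tote. I then turned the other tote half round and set it on the three rests.

**Stack:**
- **Seating height:** contact came at the expected stacked height, with the gripper at z = 0.128 m.
- **Level:** a rim fit from both cameras put the upper tote within 0.3° of level, with its rim at 151 mm against 152 mm expected.
- **Position:** that fit put its centre about 1 mm from the lower tote's. A simpler fit with the tote assumed level gave 2–2.5 mm. Both are within the 4 mm of play.
- **Turned:** the top view shows its columns end for end.

**Tin:** it was seen upright and centred before I stacked the tote over it. It can't be seen now, and I had no separate check on it after that.

**Bystanders:** the tube, solvent can, quart tin and tall tin looked unmoved. In the last top picture the arm partly hid the polishing stick and covered the scraper, though nothing came near either of them.

**Set-aside angle:** the tote stood about 12° off world y, to follow the counter edge and the tray.

No check failed; the only disagreement was between the two estimates of the stack's centre.

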